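# Dial open the family lockbox and let its lid spring up

## Task

Open the lockbox on the craft table: turn its dial by the little post clockwise for at least two full turns and stop with the pointer on blue, then counter-clockwise going once past yellow and stopping on yellow the second time, then clockwise straight to red. Then press the orange release pad all the way down, let go of it, and let the lid spring fully open by itself: do not touch the lid, and leave the glue, paper roll, tape and hole punch where they stand.

Things in the scene. Friction and masses are not known exactly. Their poses are not given: they have to be found in the camera images.
- lockbox: petrol-coloured steel lockbox, fixed, 210 (its x) by 300 (its y) by 100 mm high. Origin: centre of its underside; x points to its far side, y to its left, z up. Top: right of y = -12 mm a fixed flat deck, z = 100 mm, with dial and release pad; left of it (y -10 to 150) the lid, flush with the deck, hinged along the left edge y = 150, with a flat steel carrying handle 8 mm proud
- dial: black dial, 84 mm across, upright axis at x = 40, y = -81 mm of the lockbox; face 14 mm above the deck, dark hub 26 mm across, 4 mm high. Origin on the axis at deck height; own x axis along the white pointer line (hub, past the post, to the rim). Turns endlessly both ways (as seen from above), stays where left; 0.05 Nm, up to 0.16 Nm (5.5 N at the post) when it drags the hidden wheels
- dial_axis (a point): point on the dial's axis at its face, 114 mm above the table. Below is a true combination lock: two loose wheels, each picked up by a pin after just under a turn, so the turns and passes matter. The pointer must stop within about 10 degrees of each mark; after an overshoot turning back does not correct the wheel: start the dialling again
- pointer (a point): outer end of the white pointer line, at the rim of the dial's face, 39.5 mm from the axis
- post_axis (a point): centre of the top of the white finger post, on the pointer line 30 mm from the dial's axis: upright cylinder 12 mm across, 22 mm high above the dial's face (top 136 mm above the table), spinning freely about itself. Push it round with a fingertip from behind, no grip needed; to reverse, go to its other side
- blue_mark (a point): blue dot, 13 mm across, on the fixed dark grey ring round the dial (114 mm across, 3 mm high), at the lockbox's front side (-x) of the dial. Six dots stand 49.8 mm from the axis every 60 degrees, light ticks every 10 degrees between. Counter-clockwise from blue: purple, yellow, green, white, red
- yellow_mark (a point): yellow dot on the fixed ring, 120 degrees counter-clockwise from blue
- red_mark (a point): red dot on the fixed ring, 60 degrees clockwise from blue
- pad (a joint): travel of the orange release pad, m: 0 up, 0.008 fully down. It moves straight down against a spring (4 N at first, 9 N fully down) and comes back up when let go. Unless the combination is dialled right it stops dead after about 1 mm
- pad_top (a point): centre of the top of the orange release pad, 26 mm (lockbox x) by 36 mm (lockbox y), in a black frame on the deck in front of the dial (x = -63, y = -81 mm of the lockbox); its top is 110 mm above the table when up
- lid (a joint): opening angle of the lid, rad: 0 shut, 1.35 fully open on its stop. Its spring throws it open in about a second once the pad has gone down; its free edge beside the deck rises and swings away from the deck. Keep the hand off it and out of the space above it
- lid_edge (a point): middle of the lid's free edge, at the top, next to the deck
- gate_wheel1 (a point): notch in the rim of the first (lowest) lock wheel, hidden inside the lock, 30 mm from the dial's axis; not visible
- gate_wheel2 (a point): notch in the rim of the second lock wheel, likewise hidden
- gate_dial (a point): notch in the cam under the dial, likewise hidden; it turns with the dial
- fence_point (a point): hidden point inside the lock, 30 mm from the dial's axis, where all three notches must come to stand (seen from above) for the pad to go down
- glue: white glue bottle with a red nozzle, standing, 50 mm across, 135 mm high; origin at the centre of its underside; a bystander right of the lockbox
- roll: white paper roll standing on end, 110 mm across, 100 mm high; origin at the centre of its underside; a bystander beyond the lockbox
- tape: roll of yellowish adhesive tape lying flat, 72 mm across, 19 mm high; origin at the centre of its underside; a bystander in front of the lockbox's left half
- punch: teal hole punch, 105 by 36 by 45 mm; origin at the centre of its underside; a bystander left of the lockbox

How it is judged:
By the outcome, as a careful person would: the job done as asked, in the order asked, and still so for the second after the job is handed in, with the robot touching nothing.
It also fails if it takes over 70 s, if anything falls off the work surface, if the arm or the gripper's body presses on something with over 40 N, if the wrist force passes 120 N, or if a joint passes its speed limit or range.

## Robot

A 6-joint arm with a two-finger parallel gripper is mounted at the origin on the work surface. World frame = base frame: x ahead of the robot, y to its left, z up, the work surface at z = 0. Lengths are in m, angles in degrees, forces in N, time in s.
With the tool pointing down it reaches from about 0.35 to 0.875 m from the base axis. Payload 4.2 kg.
Tool frame: the origin (TCP) lies between the finger pads; the fingertips stand 8 mm ahead of it and the grasp point (between the pads) lies 11 mm behind it; x points along the fingers, y is the direction in which the jaws open and shut, and the axes are right-handed (so a half turn about x gives the same grasp; the last joint's range is limited). The gripper opens to 87 mm and grips with 3 to 60 N. Pads are 19 mm wide; open, the fingers measure 117 mm over their backs; the gripper's body (75 mm by 190 mm) begins 51 mm behind the grasp point.
Start: joints at [79.389, 22.042, 0.453, 0, -68.411, -14.817], TCP at [0.268, 0.564, 0.231] pointing down, gripper open.
Joint ranges: [-179.83, 179.83], [-69.29, 118.12], [-61.27, 80.66], [-181.25, 117.63], [-171.15, -9.14], [-177.46, 177.46]. Speed limits (degrees/s): [159.86, 159.86, 180, 180, 180, 180].

## Interface

Orientations are given as a 3x3 rotation matrix whose columns are the frame's x, y, z axes.
In Python, from station import r gives the robot as it stands. The module is installed in compiled form; this text tells all that it offers.
- The arm moves only by the tool move_arm, never from a script. Its argument "increments" is one flat list of numbers, 7 for each row, row after row: the turn, a rotation vector about the tool's x, y, z in degrees, then the shift along the tool's x, y, z in m, then the finger opening in m, from 0 to 0.087. A call has 1 to 12 rows; each row is the pose to reach, as a shift and turn from the pose commanded when the call began, along the tool's axes at that moment; what a row does not reach only later rows make up. A row lasts 1/12 s, in which the tool goes at most 41.7 mm and 7.16 degrees, less where a joint would pass 70% of its speed; a pose out of reach is approached as far as the arm can. A call with a gripper value outside its range is refused whole. The fingers move at their own pace and stop on an object; the grip force is fixed at half the most. Time passes only in rows, so rows that repeat a pose let the fingers close. It gives the time, the measured TCP pose, the force and the opening at its end, in the units of the state.
- r.sense(): the state, without advancing time (a new reading comes with each control period).
- r.capture(name): name is "scene" or "top"; returns the picture (384x512x3 uint8, red, green, blue); there is no depth.
- r.calibration(name): a dict with "fx", "fy", "cx", "cy" (pixels), "rvec" (rotation vector, rad) and "tvec" (3), from world to camera coordinates, as OpenCV has them. Camera axes: x right, y down, z forward; pixel columns grow to the right and rows downward; lengths in m; the calibration is good to about 2 mm. A picture is of the moment at which its call begins. calibration takes no time and is no camera call.
- r.finish_job(): hands the job in, once; it reports no verdict.
The state is a dict: "time_s": time; "joints": joint angles; "joint_velocities": joint speeds; "effort": joint torques, N m; "tcp_pos": TCP position; "ee_rot": TCP orientation; "wrist_force": force on the tool from outside, world axes, zero at the start; "moment": the same for the moment, N m; "gripper_width": opening from 0.0 (shut) to 1.0 (fully open).
Only numpy, scipy, OpenCV 4.12 (cv2) and the standard library are available. Lean on these libraries where they do the work, as an engineer would, in place of code of your own. Each camera call takes 0.05 s, during which the arm holds its last target.

## Working session

There is one attempt and no reset: what is moved stays moved. The work goes in short steps, Python scripts to look and compute and a tool call to move; the robot and the scene stay as the last step left them, time stands still between calls to the robot, and variables do not carry over. Pictures are saved under pics/ and viewed, and the job is handed in when it is done.

Besides the shell and the picture viewer there is one more tool, called after ">>>" in YAML: its name, and indented under it one key for each argument. move_arm: Moves the arm, as the interface text tells. Its arguments: {"type":"object","properties":{"increments":{"type":"array","items":{"type":"number"}}},"required":["increments"]}

```bash
mkdir -p pics
python3 - <<'E'
from station import r
import cv2
s=r.sense();print(s)
for n in("scene","top"):
    im=r.capture(n);cv2.imwrite(f"pics/{n}0.png",cv2.cvtColor(im,cv2.COLOR_RGB2BGR));print(r.calibration(n))
E
```

```text
{'time_s': 0.0, 'joints': array([ 7.93895382e+01,  2.20908919e+01,  3.80519871e-01, -2.77629236e-02,
       -6.84126939e+01, -1.48150890e+01]), 'joint_velocities': array([ 0.02227382, -0.02031225,  0.01993384, -0.06217135,  0.02319774,
        0.08099924]), 'effort': array([ 6.67885870e-04, -3.90667355e+01,  1.87408751e+01,  4.21998963e+00,
        1.09609598e-02, -1.95973917e-04]), 'tcp_pos': array([0.26808719, 0.56393526, 0.22946646]), 'ee_rot': array([[-8.38350781e-04, -4.29498450e-01, -9.03067206e-01],
       [-2.02817558e-03, -9.03064936e-01,  4.29499253e-01],
       [-9.99997592e-01,  2.19164989e-03, -1.14013074e-04]]), 'wrist_force': array([-0.57197505,  0.63413291, -0.60786062]), 'moment': array([ 0.00375301,  0.03051015, -0.01349983]), 'gripper_width': 1.005159248167384}
{'fx': 407.595649682119, 'fy': 407.595649682119, 'cx': 258.2359805734264, 'cy': 184.26260248988586, 'rvec': array([ 1.84844295,  1.50323358, -0.66482535]), 'tvec': array([-0.19215044, -0.2985157 ,  1.31572699])}
{'fx': 353.0934225938601, 'fy': 353.0934225938601, 'cx': 252.59528921413823, 'cy': 191.8903409287893, 'rvec': array([ 2.21809993, -1.99679274,  0.20628113]), 'tvec': array([0.0144191 , 0.60302469, 0.81540934])}
```

View pics/scene0.png

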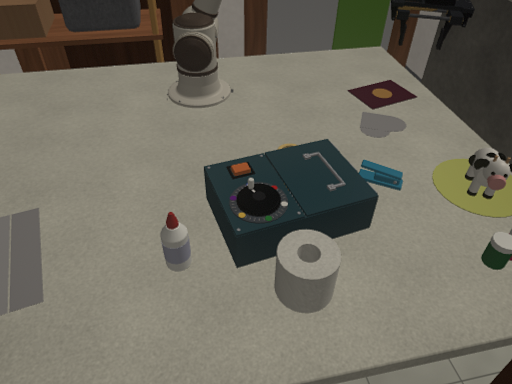

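View pics/top0.png

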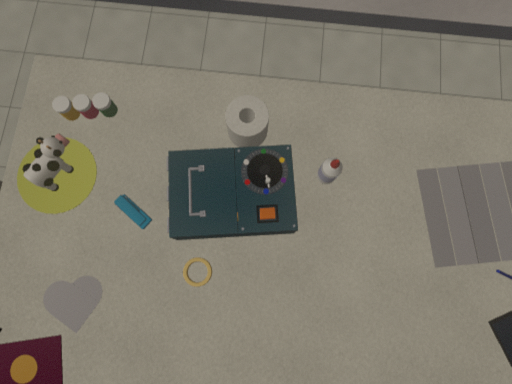

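```bash
python3 - <<'E'
import cv2
im=cv2.imread("pics/top0.png");cv2.imwrite("pics/top0c.png",cv2.resize(im[130:330,220:420],None,fx=3,fy=3,interpolation=cv2.INTER_CUBIC))
E
python3 - <<'E'
import cv2
im=cv2.imread("pics/top0.png");cv2.imwrite("pics/top0c.png",cv2.resize(im[140:245,160:305],None,fx=5.5,fy=5.5,interpolation=cv2.INTER_CUBIC))
im=cv2.imread("pics/scene0.png");cv2.imwrite("pics/scene0c.png",cv2.resize(im[140:260,195:325],None,fx=5,fy=5,interpolation=cv2.INTER_CUBIC))
E
```

```text
(no output)
```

View pics/top0c.png

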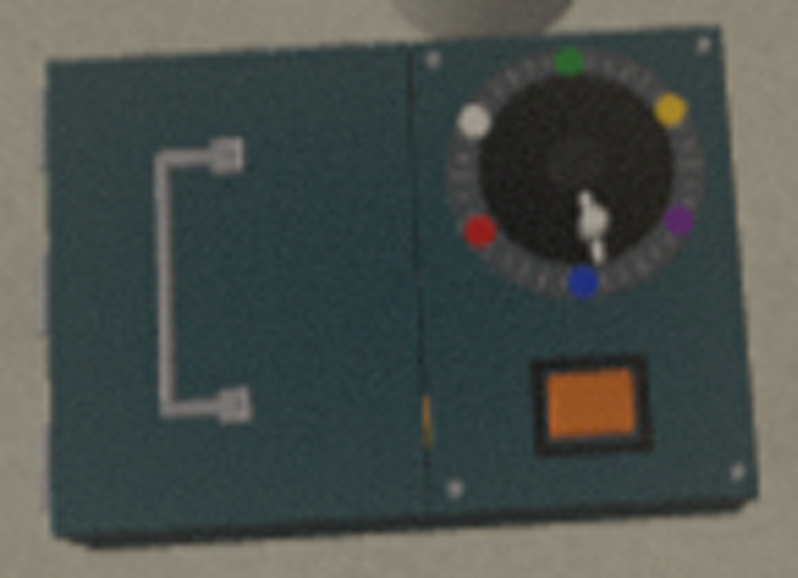

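View pics/scene0c.png

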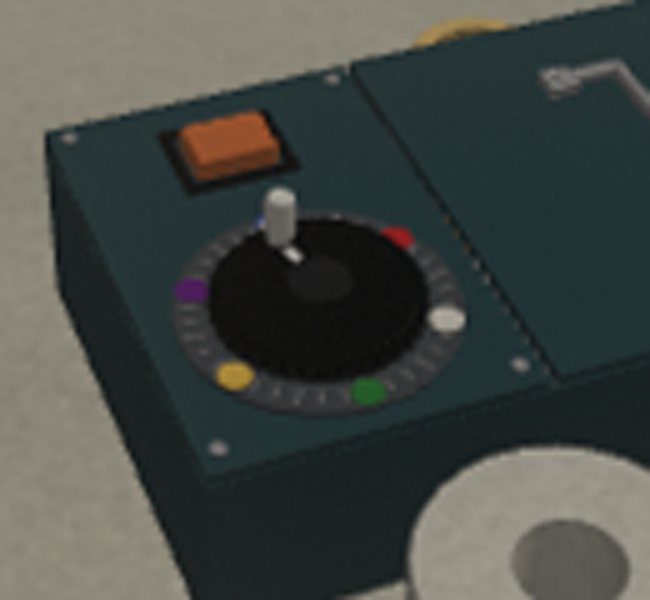

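```bash
cat > h.py <<'E'
import numpy as np, cv2
from station import r
from scipy.optimize import least_squares
def proj(n,P):
    c=r.calibration(n);K=np.array([[c['fx'],0,c['cx']],[0,c['fy'],c['cy']],[0,0,1.]])
    return cv2.projectPoints(np.array(P,float).reshape(-1,1,3),c['rvec'],c['tvec'],K,None)[0].reshape(-1,2)
def unproj(n,uv,z):
    c=r.calibration(n);R=cv2.Rodrigues(c['rvec'])[0];C=-R.T@c['tvec']
    d=R.T@np.array([(uv[0]-c['cx'])/c['fx'],(uv[1]-c['cy'])/c['fy'],1]);return C+d*(z-C[2])/d[2]
def top_c(p):return [(p[0]+.5)/5.5-.5+160,(p[1]+.5)/5.5-.5+140]
def sc_c(p):return [(p[0]+.5)/5-.5+195,(p[1]+.5)/5-.5+140]
E
python3 - <<'E'
from h import *
names=['blue','purple','yellow','green','white','red']
T=dict(green=(570,62),yellow=(671,110),purple=(680,221),blue=(584,282),red=(481,231),white=(474,121))
S=dict(yellow=(235,375),green=(368,391),white=(447,319),red=(398,237),purple=(191,290))
def loc(n):
    a=np.pi+names.index(n)*np.pi/3
    return np.array([40+49.8*np.cos(a),-81+49.8*np.sin(a),103])/1e3
def W(p,q):
    c,s=np.cos(p[2]),np.sin(p[2]);return np.array([p[0]+c*q[0]-s*q[1],p[1]+s*q[0]+c*q[1],q[2]])
def pts(which):
    L=[]
    if 't' in which:
        L+=[('top',loc(k),top_c(v)) for k,v in T.items()]
        L+=[('top',[-.063,-.081,.11],top_c((591,404)))]
    if 's' in which: L+=[('scene',loc(k),sc_c(v)) for k,v in S.items()]
    return L
for w in('t','s','ts'):
    L=pts(w)
    f=lambda p:np.concatenate([proj(n,W(p,q))[0]-uv for n,q,uv in L])
    s=least_squares(f,[.5,0,0],x_scale=[.1,.1,.1]);print(w,s.x,np.degrees(s.x[2]),np.abs(s.fun).max(),np.sqrt(np.mean(s.fun**2)))
    p=s.x
    print('axis',W(p,[.04,-.081,.114]),'pad',W(p,[-.063,-.081,.11]))
post_t=unproj('top',top_c((594,216)),.136);post_s=unproj('scene',sc_c((279,194)),.136)
print(post_t,post_s)
ax=W(p,[.04,-.081,.114])
for q in(post_t,post_s):
    d=(q-ax)[:2];print(np.hypot(*d),np.degrees(np.arctan2(d[1],d[0])-p[2]))
for n,uv,z in(('glue',(327,172),.05),('roll',(246,118),.1)):
    print(n,unproj('top',uv,z))
E
```

```text
t [0.59207455 0.12765508 0.158214  ] 9.064994535928522 0.24546106062859963 0.11521825747442208
axis [0.6443369  0.05396894 0.114     ] pad [0.54262334 0.0377408  0.11      ]
s [0.59074863 0.12921891 0.15974701] 9.15282962613058 0.29471900097451 0.14620428874968258
axis [0.64312387 0.05561298 0.114     ] pad [0.54143532 0.03922893 0.11      ]
ts [0.59134618 0.12824081 0.16272724] 9.32358379323123 0.6553083744154264 0.32079996200662586
axis [0.64394056 0.05479129 0.114     ] pad [0.54230128 0.03810426 0.11      ]
[0.61674665 0.04511014 0.136     ] [0.61413092 0.04563756 0.136     ]
0.028865774917611265 -169.72762598529448
0.031183413483086495 -172.25327691191606
glue [ 0.6719549  -0.10542307  0.05      ]
roll [0.77468425 0.11256086 0.1       ]
```

>>> move_arm:
  increments: [3,0,0,0,0.01,-0.017,0.05,8,0,0,0,0.028,-0.047,0.05,13,0,0,0,0.047,-0.079,0.05,18,0,0,0,0.066,-0.111,0.05,23,0,0,0,0.085,-0.143,0.05,28,0,0,0,0.104,-0.175,0.05,33,0,0,0,0.123,-0.207,0.05,38,0,0,0,0.142,-0.239,0.05,43,0,0,0,0.161,-0.271,0.05,48,0,0,0,0.18,-0.303,0.05,52,0,0,0,0.199,-0.335,0.05,55.5,0,0,0,0.218,-0.367,0.05]

```text
time_s: 1.1
tcp_pos: [0.5066, 0.2082, 0.2303]
ee_rot: [[-0.001, -0.988, -0.155], [-0.0, -0.155, 0.988], [-1.0, 0.001, -0.0]]
wrist_force: [-0.3, 0.4, 0.1]
gripper_width: 0.578
```

Run:
```python
from h import *
s=r.sense();np.set_printoptions(suppress=True,precision=4);print(s['time_s'],s['tcp_pos'],s['ee_rot'],s['joints'])
print(s['ee_rot'].T@(np.array([.6155,.0454,.18])-s['tcp_pos']))
```

```text
1.1 [0.5066 0.2082 0.2303] [[-0.0007 -0.988  -0.1545]
 [-0.0002 -0.1545  0.988 ]
 [-1.      0.0007 -0.0001]] [ 39.2986  14.5566 -10.4945  -0.0148 -64.9864 -30.4033]
[ 0.0502 -0.0825 -0.1777]
```

>>> move_arm:
  increments: [0,0,0,0,-0.015,-0.033,0.045,0,0,0,0,-0.03,-0.066,0.045,0,0,0,0,-0.046,-0.099,0.045,0,0,0,0,-0.061,-0.132,0.045,0,0,0,0.012,-0.073,-0.158,0.045,0,0,0,0.03,-0.08,-0.173,0.045,0,0,0,0.045,-0.0825,-0.178,0.045,0,0,0,0.05,-0.0825,-0.178,0.045,0,0,0,0.05,-0.0825,-0.178,0.045]

```text
time_s: 1.85
tcp_pos: [0.6145, 0.0467, 0.1783]
ee_rot: [[-0.005, -0.988, -0.157], [-0.001, -0.157, 0.988], [-1.0, 0.005, -0.0]]
wrist_force: [-0.8, -0.6, 0.1]
gripper_width: 0.518
```

Run:
```python
from h import *
for n in("scene","top"):
    im=r.capture(n);im=cv2.cvtColor(im,cv2.COLOR_RGB2BGR)
    im=im[100:260,190:340] if n=='scene' else im[130:260,200:330]
    cv2.imwrite(f"pics/{n}1.png",cv2.resize(im,None,fx=3.7,fy=3.7,interpolation=cv2.INTER_CUBIC))
print(r.sense()['tcp_pos'])
```

```text
[0.61578287 0.04773004 0.18106906]
```

View pics/scene1.png

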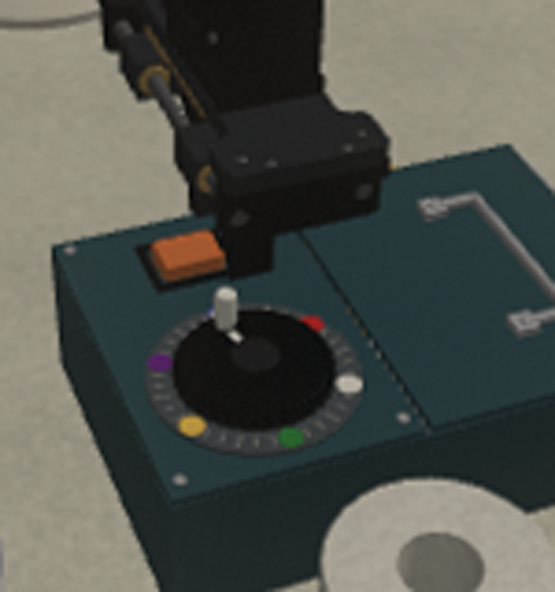

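View pics/top1.png

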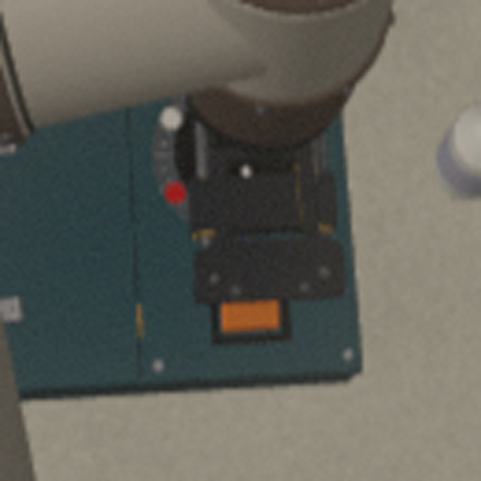

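Run:
```python
from h import *
s=r.sense();print(s['tcp_pos'],s['ee_rot'],s['gripper_width'],s['joint_velocities'])
t=s['tcp_pos'];R=s['ee_rot']
for n,o in(('scene',(190,100)),('top',(200,130))):
    for l in([0,0,0],[.008,.0225,0],[.008,-.0225,0],[.008,.0375,0],[.008,-.0375,0],[-.062,0,0]):
        print(n,l,((proj(n,t+R@np.array(l))[0]-o+.5)*3.7-.5).round())
    print('post',((proj(n,[.6155,.0454,.136])[0]-o+.5)*3.7-.5).round())
```

```text
[0.61578287 0.04773004 0.18106906] [[ 5.42457684e-04 -9.87346659e-01 -1.58575789e-01]
 [-1.74882707e-04 -1.58575903e-01  9.87346774e-01]
 [-9.99999838e-01 -5.07861681e-04 -2.58690574e-04]] 0.5203671596993531 [ 0.49106587 -1.24984698  0.93399224  0.11267406  0.07371305  0.00264257]
scene [0, 0, 0] [230. 224.]
scene [0.008, 0.0225, 0] [214. 211.]
scene [0.008, -0.0225, 0] [246. 263.]
scene [0.008, 0.0375, 0] [204. 195.]
scene [0.008, -0.0375, 0] [257. 282.]
scene [-0.062, 0, 0] [231. 120.]
post [225. 293.]
top [0, 0, 0] [250. 165.]
top [0.008, 0.0225, 0] [252. 205.]
top [0.008, -0.0225, 0] [247. 132.]
top [0.008, 0.0375, 0] [254. 230.]
top [0.008, -0.0375, 0] [246. 107.]
top [-0.062, 0, 0] [255. 136.]
post [251. 184.]
```

>>> move_arm:
  increments: [0,0,0,0.015,0,-0.001,0.045,0,0,0,0.03,0.0005,-0.002,0.045,0,0,0,0.043,0.0005,-0.002,0.045,0,0,0,0.05,0.0005,-0.002,0.045,0,0,0,0.05,0.0005,-0.002,0.03,0,0,0,0.05,0.0005,-0.002,0.02,0,0,0,0.05,0.0005,-0.002,0.014]

```text
time_s: 2.53
tcp_pos: [0.6163, 0.0457, 0.1321]
ee_rot: [[0.003, -0.987, -0.159], [0.0, -0.159, 0.987], [-1.0, -0.003, -0.0]]
wrist_force: [0.3, 0.4, 0.3]
gripper_width: 0.368
```

Run:
```python
from h import *
im=r.capture("scene");im=cv2.cvtColor(im,cv2.COLOR_RGB2BGR)
cv2.imwrite(f"pics/s2.png",cv2.resize(im[130:250,190:300],None,fx=5,fy=5,interpolation=cv2.INTER_CUBIC))
s=r.sense();print(s['time_s'],s['tcp_pos'],s['gripper_width']*87,s['wrist_force'])
```

```text
2.5833 [0.61630993 0.04561866 0.13201708] 28.843248455733264 [-0.13765262 -0.49799391 -0.26011185]
```

View pics/s2.png

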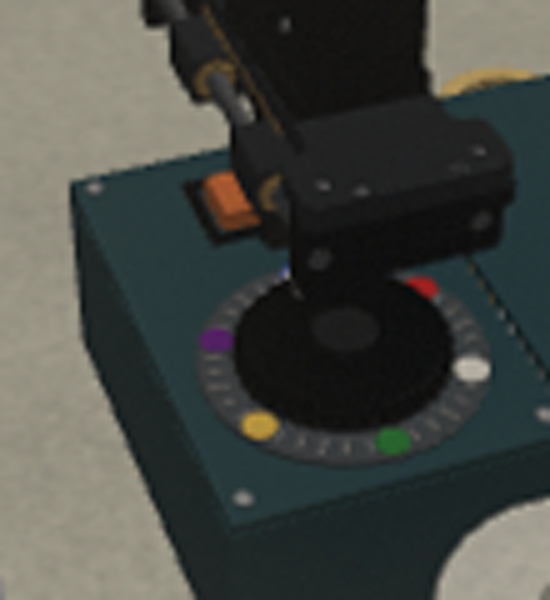

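>>> move_arm:
  increments: [0,0,0,0.001,0,0,0.014,0,0,0,0.001,0,0,0.013,0,0,0,0.001,0,0,0.011,0,0,0,0.001,0,0,0.006,0,0,0,0.001,0,0,0,0,0,0,0.001,0,0,0,0,0,0,0.001,0,0,0,0,0,0,0.001,0,0,0]

```text
time_s: 3.25
tcp_pos: [0.6154, 0.0451, 0.1297]
ee_rot: [[-0.0, -0.987, -0.158], [-0.0, -0.158, 0.987], [-1.0, 0.0, -0.0]]
wrist_force: [-1.8, 0.2, 2.5]
gripper_width: 0.124
```

Run:
```python
from h import *
s=r.sense();print(s['time_s'],s['tcp_pos'],s['gripper_width']*87,s['wrist_force'])
```

```text
3.25 [0.61537508 0.04510128 0.12972006] 10.828358238677371 [-1.8037711   0.18162064  2.4968577 ]
```

```bash
cat >> h.py <<'E'
def arc(a,b,n,rad=.030,n2=0):
    p=lambda t:np.array([-np.cos(np.radians(t)),np.sin(np.radians(t))])*rad
    for t in np.linspace(a,b,n+1)[1:]:
        d=p(t)-p(a);print("0, 0, 0, 0, %.4f, %.4f, 0,"%(d[0],d[1]),end=' ')
    print()
E
python3 -c "
from h import *
arc(189.7,130,12)"
```

```text
0, 0, 0, 0, 0.0003, 0.0026, 0, 0, 0, 0, 0, 0.0004, 0.0052, 0, 0, 0, 0, 0, 0.0003, 0.0078, 0, 0, 0, 0, 0, -0.0000, 0.0104, 0, 0, 0, 0, 0, -0.0006, 0.0129, 0, 0, 0, 0, 0, -0.0014, 0.0154, 0, 0, 0, 0, 0, -0.0024, 0.0178, 0, 0, 0, 0, 0, -0.0036, 0.0201, 0, 0, 0, 0, 0, -0.0050, 0.0223, 0, 0, 0, 0, 0, -0.0066, 0.0244, 0, 0, 0, 0, 0, -0.0084, 0.0263, 0, 0, 0, 0, 0, -0.0103, 0.0280, 0,
```

>>> move_arm:
  increments: [0,0,0,0,0.0003,0.0026,0,0,0,0,0,0.0004,0.0052,0,0,0,0,0,0.0003,0.0078,0,0,0,0,0,0,0.0104,0,0,0,0,0,-0.0006,0.0129,0,0,0,0,0,-0.0014,0.0154,0,0,0,0,0,-0.0024,0.0178,0,0,0,0,0,-0.0036,0.0201,0,0,0,0,0,-0.005,0.0223,0,0,0,0,0,-0.0066,0.0244,0,0,0,0,0,-0.0084,0.0263,0,0,0,0,0,-0.0103,0.028,0]

```text
time_s: 4.25
tcp_pos: [0.6214, 0.0748, 0.1296]
ee_rot: [[0.0, -0.987, -0.158], [0.0, -0.158, 0.987], [-1.0, -0.0, 0.0]]
wrist_force: [-1.4, -0.6, 4.1]
gripper_width: 0.125
```

Run:
```python
from h import *
im=r.capture("scene");im=cv2.cvtColor(im,cv2.COLOR_RGB2BGR)
cv2.imwrite(f"pics/s3.png",cv2.resize(im[130:250,190:300],None,fx=5,fy=5,interpolation=cv2.INTER_CUBIC))
s=r.sense();print(s['time_s'],s['tcp_pos'],s['gripper_width']*87,s['wrist_force'],s['moment'])
d=s['tcp_pos'][:2]-[.6438,.0548];print(np.hypot(*d),np.degrees(np.arctan2(d[1],d[0]))-9.1)
arc(130,10,12)
```

```text
4.3 [0.62183637 0.07517918 0.12959727] 10.933874502409404 [-2.01392103  0.13995437  4.17374743] [ 0.08815498  0.59247403 -0.02863409]
0.02996183781528767 128.0429836278345
0, 0, 0, 0, -0.0043, 0.0030, 0, 0, 0, 0, 0, -0.0090, 0.0052, 0, 0, 0, 0, 0, -0.0141, 0.0066, 0, 0, 0, 0, 0, -0.0193, 0.0070, 0, 0, 0, 0, 0, -0.0245, 0.0066, 0, 0, 0, 0, 0, -0.0295, 0.0052, 0, 0, 0, 0, 0, -0.0343, 0.0030, 0, 0, 0, 0, 0, -0.0386, 0.0000, 0, 0, 0, 0, 0, -0.0423, -0.0037, 0, 0, 0, 0, 0, -0.0453, -0.0080, 0, 0, 0, 0, 0, -0.0475, -0.0127, 0, 0, 0, 0, 0, -0.0488, -0.0178, 0,
```

View pics/s3.png

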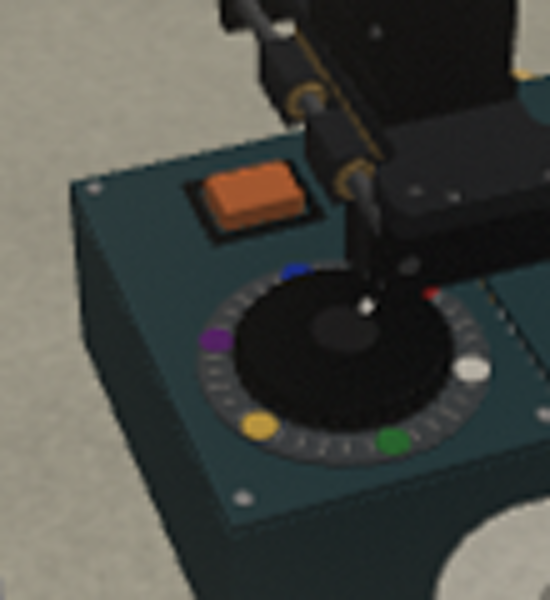

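>>> move_arm:
  increments: [0,0,0,0,-0.0043,0.003,0,0,0,0,0,-0.009,0.0052,0,0,0,0,0,-0.0141,0.0066,0,0,0,0,0,-0.0193,0.007,0,0,0,0,0,-0.0245,0.0066,0,0,0,0,0,-0.0295,0.0052,0,0,0,0,0,-0.0343,0.003,0,0,0,0,0,-0.0386,0,0,0,0,0,0,-0.0423,-0.0037,0,0,0,0,0,-0.0453,-0.008,0,0,0,0,0,-0.0475,-0.0127,0,0,0,0,0,-0.0488,-0.0178,0]

```text
time_s: 5.3
tcp_pos: [0.6725, 0.0643, 0.1295]
ee_rot: [[-0.0, -0.988, -0.158], [0.0, -0.158, 0.988], [-1.0, 0.0, 0.0]]
wrist_force: [-3.7, 1.3, 3.7]
gripper_width: 0.125
```

Run:
```python
from h import *
s=r.sense();print(s['time_s'],s['tcp_pos'],s['gripper_width']*87,s['wrist_force'],s['moment'])
d=s['tcp_pos'][:2]-[.6438,.0548];print(np.hypot(*d),np.degrees(np.arctan2(d[1],d[0]))-9.1)
arc(10,-110,12);arc(-110,-230,12)
```

```text
5.3 [0.67249202 0.06434296 0.12953351] 10.851662153513569 [-3.67741232  1.26886424  3.7276357 ] [0.21852    1.10581457 0.01555253]
0.030237400632529072 9.297117522629636
0, 0, 0, 0, -0.0005, -0.0052, 0, 0, 0, 0, 0, 0.0000, -0.0104, 0, 0, 0, 0, 0, 0.0014, -0.0155, 0, 0, 0, 0, 0, 0.0036, -0.0202, 0, 0, 0, 0, 0, 0.0066, -0.0245, 0, 0, 0, 0, 0, 0.0103, -0.0282, 0, 0, 0, 0, 0, 0.0145, -0.0312, 0, 0, 0, 0, 0, 0.0193, -0.0334, 0, 0, 0, 0, 0, 0.0243, -0.0348, 0, 0, 0, 0, 0, 0.0295, -0.0352, 0, 0, 0, 0, 0, 0.0348, -0.0348, 0, 0, 0, 0, 0, 0.0398, -0.0334, 0, 
0, 0, 0, 0, 0.0047, 0.0022, 0, 0, 0, 0, 0, 0.0090, 0.0052, 0, 0, 0, 0, 0, 0.0127, 0.0089, 0, 0, 0, 0, 0, 0.0157, 0.0132, 0, 0, 0, 0, 0, 0.0179, 0.0179, 0, 0, 0, 0, 0, 0.0193, 0.0230, 0, 0, 0, 0, 0, 0.0197, 0.0282, 0, 0, 0, 0, 0, 0.0193, 0.0334, 0, 0, 0, 0, 0, 0.0179, 0.0385, 0, 0, 0, 0, 0, 0.0157, 0.0432, 0, 0, 0, 0, 0, 0.0127, 0.0475, 0, 0, 0, 0, 0, 0.0090, 0.0512, 0,
```

>>> move_arm:
  increments: [0,0,0,0,-0.0005,-0.0052,0,0,0,0,0,0,-0.0104,0,0,0,0,0,0.0014,-0.0155,0,0,0,0,0,0.0036,-0.0202,0,0,0,0,0,0.0066,-0.0245,0,0,0,0,0,0.0103,-0.0282,0,0,0,0,0,0.0145,-0.0312,0,0,0,0,0,0.0193,-0.0334,0,0,0,0,0,0.0243,-0.0348,0,0,0,0,0,0.0295,-0.0352,0,0,0,0,0,0.0348,-0.0348,0,0,0,0,0,0.0398,-0.0334,0]

```text
time_s: 6.3
tcp_pos: [0.6388, 0.025, 0.1298]
ee_rot: [[0.003, -0.987, -0.158], [-0.0, -0.158, 0.987], [-1.0, -0.002, -0.001]]
wrist_force: [4.0, 0.6, 0.6]
gripper_width: 0.12
```

>>> move_arm:
  increments: [0,0,0,0,0.0047,0.0022,0,0,0,0,0,0.009,0.0052,0,0,0,0,0,0.0127,0.0089,0,0,0,0,0,0.0157,0.0132,0,0,0,0,0,0.0179,0.0179,0,0,0,0,0,0.0193,0.023,0,0,0,0,0,0.0197,0.0282,0,0,0,0,0,0.0193,0.0334,0,0,0,0,0,0.0179,0.0385,0,0,0,0,0,0.0157,0.0432,0,0,0,0,0,0.0127,0.0475,0,0,0,0,0,0.009,0.0512,0]

```text
time_s: 7.3
tcp_pos: [0.6206, 0.0743, 0.1295]
ee_rot: [[-0.003, -0.987, -0.158], [-0.001, -0.158, 0.987], [-1.0, 0.003, -0.001]]
wrist_force: [0.1, -5.5, 3.5]
gripper_width: 0.126
```

>>> move_arm:
  increments: [0,0,0,0,-0.0043,0.003,0,0,0,0,0,-0.009,0.0052,0,0,0,0,0,-0.0141,0.0066,0,0,0,0,0,-0.0193,0.007,0,0,0,0,0,-0.0245,0.0066,0,0,0,0,0,-0.0295,0.0052,0,0,0,0,0,-0.0343,0.003,0,0,0,0,0,-0.0386,0,0,0,0,0,0,-0.0423,-0.0037,0,0,0,0,0,-0.0453,-0.008,0,0,0,0,0,-0.0475,-0.0127,0,0,0,0,0,-0.0488,-0.0178,0]

```text
time_s: 8.3
tcp_pos: [0.6716, 0.0668, 0.1294]
ee_rot: [[-0.002, -0.987, -0.158], [0.003, -0.158, 0.987], [-1.0, 0.002, 0.003]]
wrist_force: [-4.6, 3.5, 6.9]
gripper_width: 0.124
```

Run:
```python
from h import *
im=r.capture("scene");im=cv2.cvtColor(im,cv2.COLOR_RGB2BGR)
cv2.imwrite(f"pics/s4.png",cv2.resize(im[130:250,190:300],None,fx=5,fy=5,interpolation=cv2.INTER_CUBIC))
s=r.sense();print(s['time_s'],s['tcp_pos'],s['gripper_width']*87,s['wrist_force'],s['moment'])
d=s['tcp_pos'][:2]-[.6438,.0548];print(np.hypot(*d),np.degrees(np.arctan2(d[1],d[0]))-9.1)
```

```text
8.35 [0.67197036 0.06591117 0.12943483] 10.960296597999767 [-3.53303245  2.17310918  5.46418451] [0.62158097 1.25950926 0.04062026]
0.030282459128999125 12.425651271598975
```

View pics/s4.png

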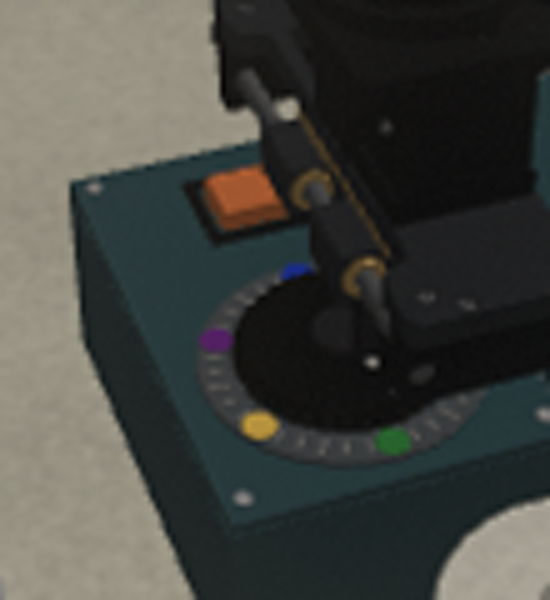

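>>> move_arm:
  increments: [0,0,0,0,-0.0005,-0.0052,0,0,0,0,0,0,-0.0104,0,0,0,0,0,0.0014,-0.0155,0,0,0,0,0,0.0036,-0.0202,0,0,0,0,0,0.0066,-0.0245,0,0,0,0,0,0.0103,-0.0282,0,0,0,0,0,0.0145,-0.0312,0,0,0,0,0,0.0193,-0.0334,0,0,0,0,0,0.0243,-0.0348,0,0,0,0,0,0.0295,-0.0352,0,0,0,0,0,0.0348,-0.0348,0,0,0,0,0,0.0398,-0.0334,0]

```text
time_s: 9.35
tcp_pos: [0.6415, 0.0252, 0.13]
ee_rot: [[0.007, -0.987, -0.158], [0.0, -0.158, 0.987], [-1.0, -0.007, -0.001]]
wrist_force: [4.5, -6.0, 0.2]
gripper_width: 0.123
```

>>> move_arm:
  increments: [0,0,0,0,0.0047,0.0022,0,0,0,0,0,0.009,0.0052,0,0,0,0,0,0.0127,0.0089,0,0,0,0,0,0.0157,0.0132,0,0,0,0,0,0.0179,0.0179,0,0,0,0,0,0.0193,0.023,0,0,0,0,0,0.0197,0.0282,0,0,0,0,0,0.0193,0.0334,0,0,0,0,0,0.0179,0.0385,0,0,0,0,0,0.0157,0.0432,0,0,0,0,0,0.0127,0.0475,0,0,0,0,0,0.009,0.0512,0]

```text
time_s: 10.35
tcp_pos: [0.6206, 0.0742, 0.1294]
ee_rot: [[-0.003, -0.988, -0.157], [-0.001, -0.157, 0.988], [-1.0, 0.003, -0.001]]
wrist_force: [-2.2, -5.6, 5.6]
gripper_width: 0.127
```

>>> move_arm:
  increments: [0,0,0,0,-0.0043,0.003,0,0,0,0,0,-0.009,0.0052,0,0,0,0,0,-0.0141,0.0066,0,0,0,0,0,-0.0193,0.007,0,0,0,0,0,-0.0245,0.0066,0,0,0,0,0,-0.0295,0.0052,0,0,0,0,0,-0.0343,0.003,0,0,0,0,0,-0.0386,0,0,0,0,0,0,-0.0423,-0.0037,0,0,0,0,0,-0.0453,-0.008,0,0,0,0,0,-0.0475,-0.0127,0,0,0,0,0,-0.0488,-0.0178,0]

```text
time_s: 11.35
tcp_pos: [0.6715, 0.0668, 0.1294]
ee_rot: [[-0.002, -0.987, -0.158], [0.003, -0.158, 0.987], [-1.0, 0.002, 0.003]]
wrist_force: [-4.6, 3.4, 6.4]
gripper_width: 0.118
```

>>> move_arm:
  increments: [0,0,0,0,-0.0005,-0.0052,0,0,0,0,0,0,-0.0104,0,0,0,0,0,0.0014,-0.0155,0,0,0,0,0,0.0036,-0.0202,0,0,0,0,0,0.0066,-0.0245,0,0,0,0,0,0.0103,-0.0282,0,0,0,0,0,0.0145,-0.0312,0,0,0,0,0,0.0193,-0.0334,0,0,0,0,0,0.0243,-0.0348,0,0,0,0,0,0.0295,-0.0352,0,0,0,0,0,0.0348,-0.0348,0,0,0,0,0,0.0398,-0.0334,0]

```text
time_s: 12.35
tcp_pos: [0.6415, 0.0252, 0.13]
ee_rot: [[0.007, -0.987, -0.158], [0.0, -0.158, 0.987], [-1.0, -0.007, -0.001]]
wrist_force: [5.7, -7.5, 1.4]
gripper_width: 0.127
```

Run:
```python
from h import *
im=r.capture("scene");im=cv2.cvtColor(im,cv2.COLOR_RGB2BGR)
cv2.imwrite(f"pics/s5.png",cv2.resize(im[130:250,190:300],None,fx=5,fy=5,interpolation=cv2.INTER_CUBIC))
s=r.sense();print(s['time_s'],s['tcp_pos'],s['gripper_width']*87,s['wrist_force'],s['moment'])
d=s['tcp_pos'][:2]-[.6438,.0548];print(np.hypot(*d),np.degrees(np.arctan2(d[1],d[0]))-9.1)
arc(250,185,10)
```

```text
12.4 [0.6400347  0.02521475 0.12988759] 10.730312045233436 [ 2.83695109 -5.69881723  1.84555105] [-1.54864643 -1.0037809   0.02511606]
0.029823890913846678 -106.35301494476093
0, 0, 0, 0, 0.0031, 0.0013, 0, 0, 0, 0, 0, 0.0061, 0.0030, 0, 0, 0, 0, 0, 0.0088, 0.0050, 0, 0, 0, 0, 0, 0.0113, 0.0074, 0, 0, 0, 0, 0, 0.0135, 0.0099, 0, 0, 0, 0, 0, 0.0155, 0.0127, 0, 0, 0, 0, 0, 0.0170, 0.0157, 0, 0, 0, 0, 0, 0.0183, 0.0189, 0, 0, 0, 0, 0, 0.0191, 0.0222, 0, 0, 0, 0, 0, 0.0196, 0.0256, 0,
```

View pics/s5.png

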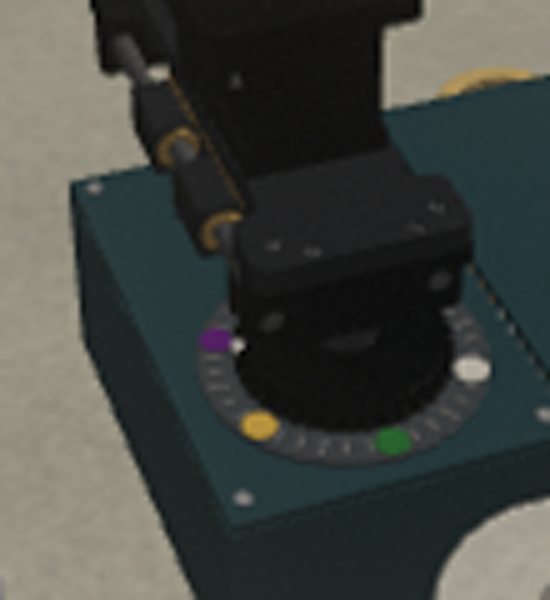

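>>> move_arm:
  increments: [0,0,0,0,0.0031,0.0013,0,0,0,0,0,0.0061,0.003,0,0,0,0,0,0.0088,0.005,0,0,0,0,0,0.0113,0.0074,0,0,0,0,0,0.0135,0.0099,0,0,0,0,0,0.0155,0.0127,0,0,0,0,0,0.017,0.0157,0,0,0,0,0,0.0183,0.0189,0,0,0,0,0,0.0191,0.0222,0,0,0,0,0,0.0196,0.025,0,0,0,0,0,0.0197,0.0265,0,0,0,0,0,0.0197,0.027,0]

```text
time_s: 13.4
tcp_pos: [0.6145, 0.0485, 0.1296]
ee_rot: [[-0.001, -0.988, -0.158], [-0.001, -0.158, 0.988], [-1.0, 0.001, -0.001]]
wrist_force: [0.0, -5.9, 5.2]
gripper_width: 0.127
```

Run:
```python
from h import *
im=r.capture("scene");im=cv2.cvtColor(im,cv2.COLOR_RGB2BGR)
im2=cv2.cvtColor(r.capture("top"),cv2.COLOR_RGB2BGR)
cv2.imwrite(f"pics/s6.png",cv2.resize(im[160:240,200:300],None,fx=7,fy=7,interpolation=cv2.INTER_CUBIC))
cv2.imwrite(f"pics/t6.png",cv2.resize(im2[140:245,210:310],None,fx=5,fy=5,interpolation=cv2.INTER_CUBIC))
s=r.sense();print(s['time_s'],s['tcp_pos'],s['gripper_width']*87,s['wrist_force'],s['moment'])
d=s['tcp_pos'][:2]-[.6438,.0548];print(np.hypot(*d),np.degrees(np.arctan2(d[1],d[0]))-9.1)
```

```text
13.5 [0.61445448 0.0484982  0.12959938] 10.655840268415282 [-0.57586747 -4.87945619  5.00911467] [-1.59015367  0.34183285  0.05494812]
0.030014537692782024 -176.98008959978878
```

View pics/s6.png

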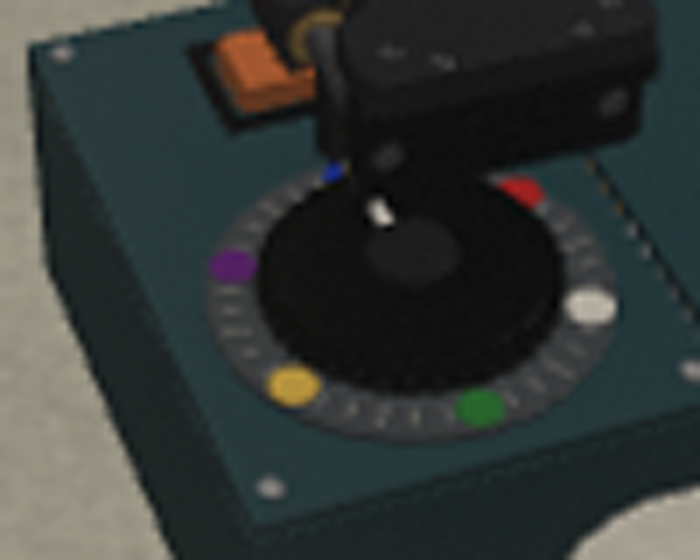

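View pics/t6.png

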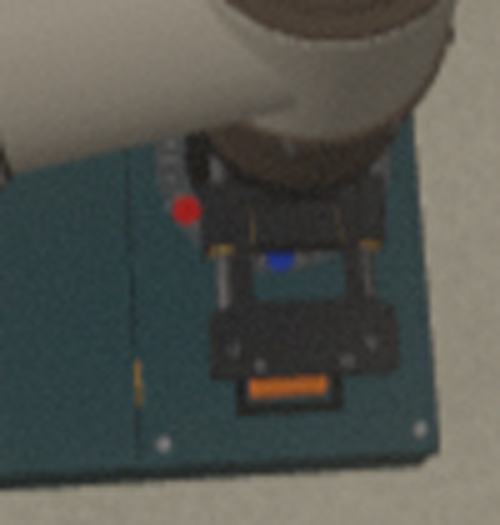

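```bash
cat >> h.py <<'E'
def lineang(pts,f,o):
    for p in pts:
        w=unproj('scene',[(p[0]+.5)/f-.5+o[0],(p[1]+.5)/f-.5+o[1]],.114)
        d=w[:2]-[.64312,.05561];print(np.hypot(*d),(np.degrees(np.arctan2(d[1],d[0]))-9.15)%360)
E
python3 - <<'E'
from h import *
lineang([(386,218),(379,211),(371,202)],7,(200,160))
lineang([(238,345)],5,(190,130))
E
```

```text
0.01710535915740059 183.73236220170574
0.02054138816925376 185.2905889776346
0.02487736711245197 186.09790728546292
0.04096336669192303 259.19146168045427
```

>>> move_arm:
  increments: [0,0,0,0,0,0.001,0,0,0,0,0,0,0.002,0,0,0,0,0,0,0.002,0,0,0,0,0,0,0.002,0]

```text
time_s: 13.83
tcp_pos: [0.6141, 0.0504, 0.1296]
ee_rot: [[-0.001, -0.988, -0.157], [-0.001, -0.157, 0.988], [-1.0, 0.001, -0.0]]
wrist_force: [-1.4, -5.3, 5.3]
gripper_width: 0.126
```

Run:
```python
from h import *
im=r.capture("scene");im=cv2.cvtColor(im,cv2.COLOR_RGB2BGR)
cv2.imwrite(f"pics/s7.png",cv2.resize(im[170:205,235:285],None,fx=16,fy=16,interpolation=cv2.INTER_CUBIC))
s=r.sense();print(s['time_s'],s['tcp_pos'],s['gripper_width']*87,s['wrist_force'],s['moment'])
d=s['tcp_pos'][:2]-[.6438,.0548];print(np.hypot(*d),np.degrees(np.arctan2(d[1],d[0]))-9.1)
```

```text
13.8833 [0.61409539 0.05041244 0.12958971] 10.49334695040404 [-1.02959225 -5.61181427  4.82083519] [-1.48977498  0.36404976  0.02889597]
0.03002690196407069 -180.69779448913056
```

View pics/s7.png

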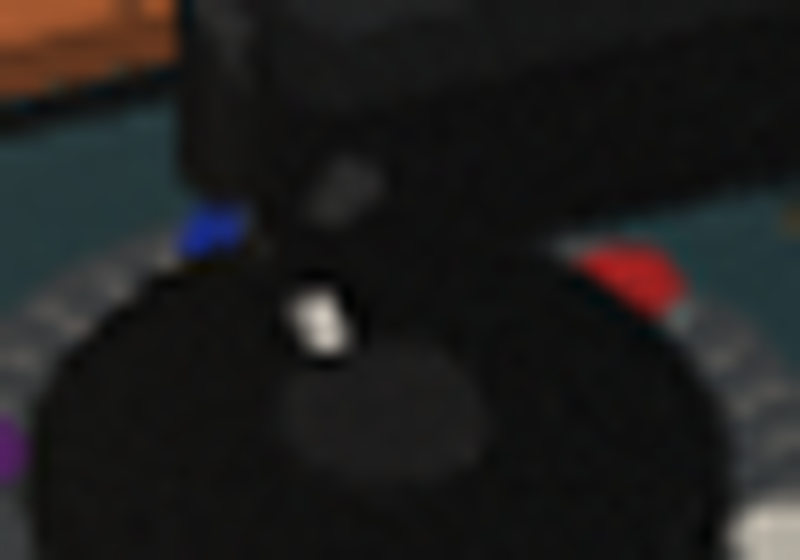

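Run:
```python
from h import *
lineang([(333,340),(320,320),(306,300)],16,(235,170))
arc(179.5,299.5,12);arc(299.5,419.5,12);arc(419.5,539.5,12)
```

```text
0.0164663301453041 180.13652039088188
0.02040467199522819 180.60122955558685
0.024415176214894557 181.18410360919412
0, 0, 0, 0, -0.0004, -0.0052, 0, 0, 0, 0, 0, -0.0017, -0.0103, 0, 0, 0, 0, 0, -0.0039, -0.0150, 0, 0, 0, 0, 0, -0.0069, -0.0193, 0, 0, 0, 0, 0, -0.0105, -0.0231, 0, 0, 0, 0, 0, -0.0148, -0.0261, 0, 0, 0, 0, 0, -0.0195, -0.0284, 0, 0, 0, 0, 0, -0.0245, -0.0298, 0, 0, 0, 0, 0, -0.0297, -0.0303, 0, 0, 0, 0, 0, -0.0350, -0.0299, 0, 0, 0, 0, 0, -0.0400, -0.0285, 0, 0, 0, 0, 0, -0.0448, -0.0264, 0, 
0, 0, 0, 0, -0.0043, 0.0030, 0, 0, 0, 0, 0, -0.0080, 0.0066, 0, 0, 0, 0, 0, -0.0111, 0.0109, 0, 0, 0, 0, 0, -0.0133, 0.0156, 0, 0, 0, 0, 0, -0.0147, 0.0206, 0, 0, 0, 0, 0, -0.0152, 0.0258, 0, 0, 0, 0, 0, -0.0148, 0.0311, 0, 0, 0, 0, 0, -0.0135, 0.0361, 0, 0, 0, 0, 0, -0.0113, 0.0409, 0, 0, 0, 0, 0, -0.0084, 0.0452, 0, 0, 0, 0, 0, -0.0047, 0.0489, 0, 0, 0, 0, 0, -0.0005, 0.0520, 0, 
0, 0, 0, 0, 0.0047, 0.0023, 0, 0, 0, 0, 0, 0.0098, 0.0036, 0, 0, 0, 0, 0, 0.0150, 0.0041, 0, 0, 0, 0, 0, 0.0202, 0.0037, 0, 0, 0, 0, 0, 0.0252, 0.0024, 0, 0, 0, 0, 0, 0.0300, 0.0003, 0, 0, 0, 0, 0, 0.0343, -0.0027, 0, 0, 0, 0, 0, 0.0380, -0.0064, 0, 0, 0, 0, 0, 0.0411, -0.0106, 0, 0, 0, 0, 0, 0.0433, -0.0153, 0, 0, 0, 0, 0, 0.0447, -0.0204, 0, 0, 0, 0, 0, 0.0452, -0.0256, 0,
```

>>> move_arm:
  increments: [0,0,0,0,-0.0004,-0.0052,0,0,0,0,0,-0.0017,-0.0103,0,0,0,0,0,-0.0039,-0.015,0,0,0,0,0,-0.0069,-0.0193,0,0,0,0,0,-0.0105,-0.0231,0,0,0,0,0,-0.0148,-0.0261,0,0,0,0,0,-0.0195,-0.0284,0,0,0,0,0,-0.0245,-0.0298,0,0,0,0,0,-0.0297,-0.0303,0,0,0,0,0,-0.035,-0.0299,0,0,0,0,0,-0.04,-0.0285,0,0,0,0,0,-0.0448,-0.0264,0]

```text
time_s: 14.88
tcp_pos: [0.6637, 0.0322, 0.1296]
ee_rot: [[0.001, -0.988, -0.157], [0.001, -0.157, 0.988], [-1.0, -0.001, 0.0]]
wrist_force: [-1.0, -2.2, 3.9]
gripper_width: 0.125
```

>>> move_arm:
  increments: [0,0,0,0,-0.0043,0.003,0,0,0,0,0,-0.008,0.0066,0,0,0,0,0,-0.0111,0.0109,0,0,0,0,0,-0.0133,0.0156,0,0,0,0,0,-0.0147,0.0206,0,0,0,0,0,-0.0152,0.0258,0,0,0,0,0,-0.0148,0.0311,0,0,0,0,0,-0.0135,0.0361,0,0,0,0,0,-0.0113,0.0409,0,0,0,0,0,-0.0084,0.0452,0,0,0,0,0,-0.0047,0.0489,0,0,0,0,0,-0.0005,0.052,0]

```text
time_s: 15.88
tcp_pos: [0.6544, 0.0832, 0.1295]
ee_rot: [[-0.0, -0.987, -0.158], [-0.0, -0.158, 0.987], [-1.0, 0.0, -0.0]]
wrist_force: [-0.4, -4.2, 3.7]
gripper_width: 0.117
```

>>> move_arm:
  increments: [0,0,0,0,0.0047,0.0023,0,0,0,0,0,0.0098,0.0036,0,0,0,0,0,0.015,0.0041,0,0,0,0,0,0.0202,0.0037,0,0,0,0,0,0.0252,0.0024,0,0,0,0,0,0.03,0.0003,0,0,0,0,0,0.0343,-0.0027,0,0,0,0,0,0.038,-0.0064,0,0,0,0,0,0.0411,-0.0106,0,0,0,0,0,0.0433,-0.0153,0,0,0,0,0,0.0447,-0.0204,0,0,0,0,0,0.0452,-0.0256,0]

```text
time_s: 16.88
tcp_pos: [0.6138, 0.0513, 0.1296]
ee_rot: [[-0.001, -0.987, -0.158], [0.001, -0.158, 0.987], [-1.0, 0.0, 0.001]]
wrist_force: [0.7, 4.3, 3.0]
gripper_width: 0.125
```

Run:
```python
from h import *
im=r.capture("scene");im=cv2.cvtColor(im,cv2.COLOR_RGB2BGR)
cv2.imwrite(f"pics/s8.png",cv2.resize(im[165:225,225:300],None,fx=10,fy=10,interpolation=cv2.INTER_CUBIC))
s=r.sense();print(s['time_s'],s['tcp_pos'],s['gripper_width']*87,s['wrist_force'],s['moment'])
d=s['tcp_pos'][:2]-[.6438,.0548];print(np.hypot(*d),(np.degrees(np.arctan2(d[1],d[0]))-9.1)%360)
```

```text
16.9333 [0.61396344 0.05031832 0.12962757] 10.851517247700711 [0.24013411 2.39708463 3.31647394] [ 0.88508141 -0.19974732  0.03274656]
0.030171278427797193 179.44240379182372
```

View pics/s8.png

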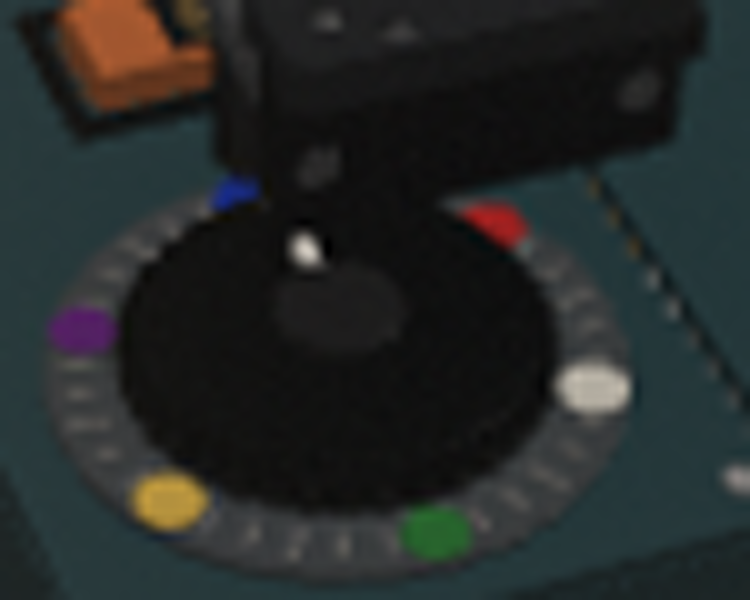

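>>> move_arm:
  increments: [0,0,0,0,-0.0004,-0.0052,0,0,0,0,0,-0.0017,-0.0103,0,0,0,0,0,-0.0039,-0.015,0,0,0,0,0,-0.0069,-0.0193,0,0,0,0,0,-0.0105,-0.0231,0,0,0,0,0,-0.0148,-0.0261,0,0,0,0,0,-0.0195,-0.0284,0,0,0,0,0,-0.0245,-0.0298,0,0,0,0,0,-0.0297,-0.0303,0,0,0,0,0,-0.035,-0.0299,0,0,0,0,0,-0.0385,-0.0291,0,0,0,0,0,-0.0405,-0.0284,0]

```text
time_s: 17.93
tcp_pos: [0.6579, 0.0278, 0.1293]
ee_rot: [[-0.004, -0.988, -0.157], [-0.002, -0.157, 0.988], [-1.0, 0.004, -0.001]]
wrist_force: [-4.4, 1.3, 5.4]
gripper_width: 0.126
```

>>> move_arm:
  increments: [0,0,0,0,-0.0014,0.0006,0,0,0,0,0,-0.0027,0.0012,0,0,0,0,0,-0.0034,0.0016,0,0,0,0,0,-0.0034,0.0016,0]

```text
time_s: 18.27
tcp_pos: [0.6609, 0.0297, 0.1294]
ee_rot: [[-0.004, -0.988, -0.157], [-0.002, -0.157, 0.988], [-1.0, 0.004, -0.002]]
wrist_force: [-2.8, 0.8, 7.2]
gripper_width: 0.121
```

Run:
```python
from h import *
im=r.capture("scene");im=cv2.cvtColor(im,cv2.COLOR_RGB2BGR)
cv2.imwrite(f"pics/s9.png",cv2.resize(im[165:225,225:300],None,fx=10,fy=10,interpolation=cv2.INTER_CUBIC))
s=r.sense();print(s['time_s'],s['tcp_pos'],s['gripper_width']*87,s['wrist_force'],s['moment'])
d=s['tcp_pos'][:2]-[.6438,.0548];print(np.hypot(*d),(np.degrees(np.arctan2(d[1],d[0]))-9.1)%360)
```

```text
18.3167 [0.66085692 0.02967574 0.12939723] 10.713304849594463 [-3.58624705  0.19297802  6.58892494] [-1.67629788e-02  9.69709210e-01  6.51286568e-04]
0.03036719925766228 295.0726772588952
```

View pics/s9.png

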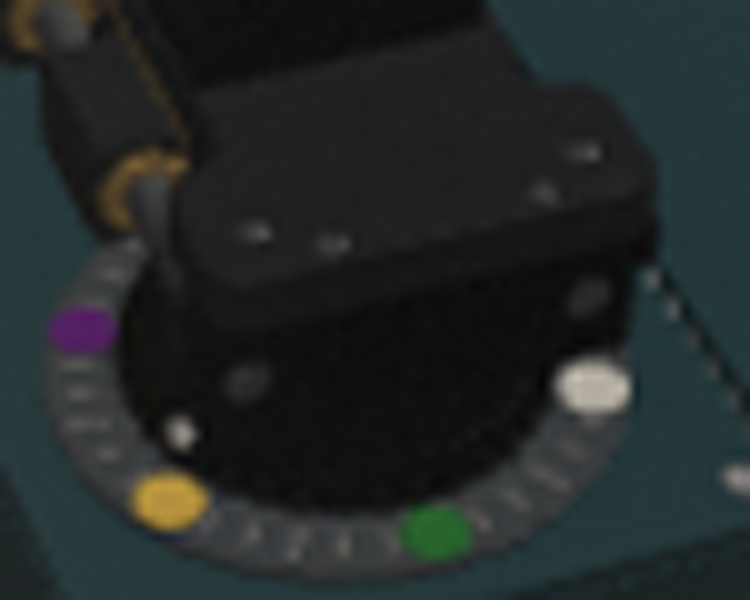

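Run:
```python
from h import *
lineang([(181,433)],10,(225,165))
```

```text
0.04359246263587368 296.499508422661
```

>>> move_arm:
  increments: [0,0,0,0,-0.0009,0.0005,0,0,0,0,0,-0.0018,0.0009,0,0,0,0,0,-0.0021,0.0011,0,0,0,0,0,-0.0021,0.0011,0]

```text
time_s: 18.65
tcp_pos: [0.6626, 0.0309, 0.1294]
ee_rot: [[-0.004, -0.988, -0.157], [-0.002, -0.157, 0.988], [-1.0, 0.005, -0.002]]
wrist_force: [-3.2, -1.2, 5.5]
gripper_width: 0.12
```

Run:
```python
from h import *
im=r.capture("scene");im=cv2.cvtColor(im,cv2.COLOR_RGB2BGR)
cv2.imwrite(f"pics/s10.png",cv2.resize(im[190:225,225:275],None,fx=16,fy=16,interpolation=cv2.INTER_CUBIC))
s=r.sense();print(s['time_s'],s['tcp_pos'],s['gripper_width']*87,s['wrist_force'],s['moment'])
d=s['tcp_pos'][:2]-[.6438,.0548];print(np.hypot(*d),(np.degrees(np.arctan2(d[1],d[0]))-9.1)%360)
```

```text
18.7 [0.66259708 0.0309277  0.12941681] 10.989187411636143 [-3.37592408 -0.60630583  6.18400559] [-0.06028063  1.0639347  -0.00284486]
0.03038448265663944 299.11694064312934
```

View pics/s10.png

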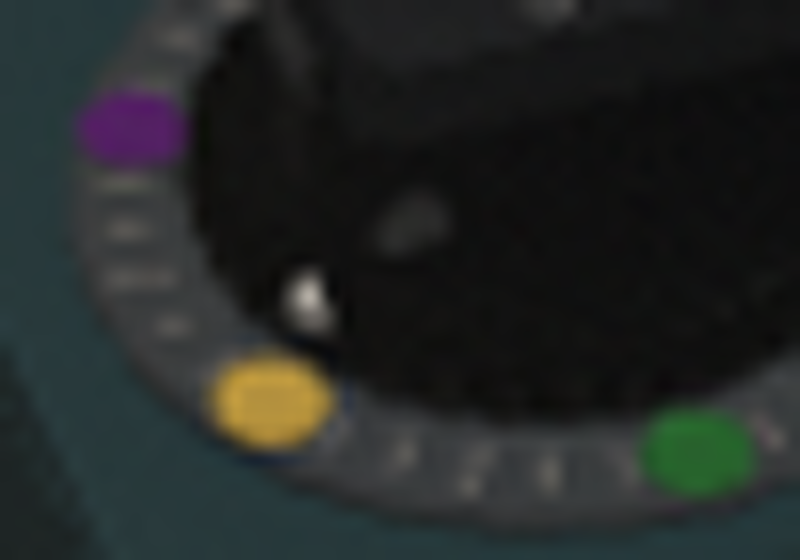

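Run:
```python
from h import *
arc(301,181,12);arc(181,125,10)
```

```text
0, 0, 0, 0, 0.0047, -0.0023, 0, 0, 0, 0, 0, 0.0097, -0.0037, 0, 0, 0, 0, 0, 0.0149, -0.0043, 0, 0, 0, 0, 0, 0.0201, -0.0039, 0, 0, 0, 0, 0, 0.0252, -0.0027, 0, 0, 0, 0, 0, 0.0300, -0.0005, 0, 0, 0, 0, 0, 0.0343, 0.0024, 0, 0, 0, 0, 0, 0.0381, 0.0060, 0, 0, 0, 0, 0, 0.0412, 0.0103, 0, 0, 0, 0, 0, 0.0435, 0.0150, 0, 0, 0, 0, 0, 0.0449, 0.0200, 0, 0, 0, 0, 0, 0.0454, 0.0252, 0, 
0, 0, 0, 0, -0.0001, 0.0029, 0, 0, 0, 0, 0, -0.0005, 0.0058, 0, 0, 0, 0, 0, -0.0011, 0.0087, 0, 0, 0, 0, 0, -0.0021, 0.0115, 0, 0, 0, 0, 0, -0.0033, 0.0141, 0, 0, 0, 0, 0, -0.0047, 0.0167, 0, 0, 0, 0, 0, -0.0064, 0.0191, 0, 0, 0, 0, 0, -0.0083, 0.0213, 0, 0, 0, 0, 0, -0.0105, 0.0233, 0, 0, 0, 0, 0, -0.0128, 0.0251, 0,
```

>>> move_arm:
  increments: [0,0,0,0,0.0047,-0.0023,0,0,0,0,0,0.0097,-0.0037,0,0,0,0,0,0.0149,-0.0043,0,0,0,0,0,0.0201,-0.0039,0,0,0,0,0,0.0252,-0.0027,0,0,0,0,0,0.03,-0.0005,0,0,0,0,0,0.0343,0.0024,0,0,0,0,0,0.0381,0.006,0,0,0,0,0,0.0412,0.0103,0,0,0,0,0,0.0435,0.015,0,0,0,0,0,0.0449,0.02,0,0,0,0,0,0.0454,0.0252,0]

```text
time_s: 19.7
tcp_pos: [0.6139, 0.0509, 0.1296]
ee_rot: [[-0.001, -0.987, -0.158], [-0.0, -0.158, 0.987], [-1.0, 0.001, 0.0]]
wrist_force: [-0.6, -2.4, 4.3]
gripper_width: 0.125
```

>>> move_arm:
  increments: [0,0,0,0,-0.0001,0.0029,0,0,0,0,0,-0.0005,0.0058,0,0,0,0,0,-0.0011,0.0087,0,0,0,0,0,-0.0021,0.0115,0,0,0,0,0,-0.0033,0.0141,0,0,0,0,0,-0.0047,0.0167,0,0,0,0,0,-0.0064,0.0191,0,0,0,0,0,-0.0083,0.0213,0,0,0,0,0,-0.0105,0.0233,0,0,0,0,0,-0.012,0.0245,0,0,0,0,0,-0.0128,0.0251,0,0,0,0,0,-0.0128,0.0251,0]

```text
time_s: 20.7
tcp_pos: [0.6239, 0.0775, 0.1295]
ee_rot: [[0.0, -0.987, -0.158], [0.0, -0.158, 0.987], [-1.0, -0.0, 0.0]]
wrist_force: [0.3, -1.0, 4.5]
gripper_width: 0.129
```

Run:
```python
from h import *
im=r.capture("scene");im=cv2.cvtColor(im,cv2.COLOR_RGB2BGR)
cv2.imwrite(f"pics/s11.png",cv2.resize(im[165:215,235:300],None,fx=12,fy=12,interpolation=cv2.INTER_CUBIC))
s=r.sense();print(s['time_s'],s['tcp_pos'],s['gripper_width']*87,s['wrist_force'],s['moment'])
d=s['tcp_pos'][:2]-[.6438,.0548];print(np.hypot(*d),(np.degrees(np.arctan2(d[1],d[0]))-9.1)%360)
```

```text
20.75 [0.62393954 0.07746984 0.12952434] 10.652516226293859 [ 0.48224412 -1.09793963  5.08857468] [-0.28667349 -0.05939746 -0.0143731 ]
0.03013900472425751 122.1207642494503
```

View pics/s11.png

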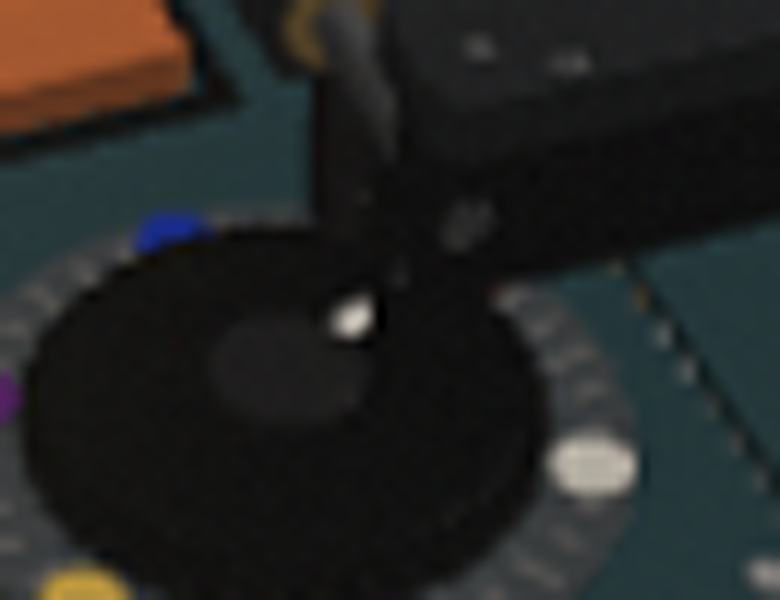

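Run:
```python
from h import *
lineang([(353,318),(342,324)],12,(235,165))
```

```text
0.01830880460988891 123.07784342602906
0.01607494675173462 125.19634632831074
```

>>> move_arm:
  increments: [0,0,0,0,-0.0006,0.0003,0,0,0,0,0,-0.0011,0.0006,0,0,0,0,0,-0.0011,0.0006,0,0,0,0,0,-0.0011,0.0006,0.02,0,0,0,0,-0.0011,0.0006,0.04,0,0,0,0,-0.0011,0.0006,0.04,0,0,0,0,-0.0011,0.0006,0.04,0,0,0,-0.015,-0.0011,0.0006,0.04,0,0,0,-0.035,-0.0011,0.0006,0.04,0,0,0,-0.05,-0.0011,0.0006,0.04,0,0,0,-0.05,-0.0011,0.0006,0.02]

```text
time_s: 21.67
tcp_pos: [0.6266, 0.0786, 0.1829]
ee_rot: [[0.007, -0.987, -0.158], [0.002, -0.158, 0.987], [-1.0, -0.007, 0.0]]
wrist_force: [0.7, 0.2, 0.6]
gripper_width: 0.426
```

Run:
```python
from h import *
im=r.capture("scene");im=cv2.cvtColor(im,cv2.COLOR_RGB2BGR)
cv2.imwrite(f"pics/s12.png",cv2.resize(im[140:215,225:300],None,fx=8,fy=8,interpolation=cv2.INTER_CUBIC))
s=r.sense();print(s['time_s'],s['tcp_pos'],s['gripper_width']*87,s['wrist_force'],s['moment'])
print(s['ee_rot'].T@(np.array([.542,.0383,.165])-s['tcp_pos']))
```

```text
21.7167 [0.62549459 0.07849981 0.18093054] 34.480830457195 [-0.07626048  0.80331598 -0.44024059] [ 0.12979352 -0.06827482  0.02689919]
[ 0.01559543  0.08884693 -0.02653602]
```

View pics/s12.png

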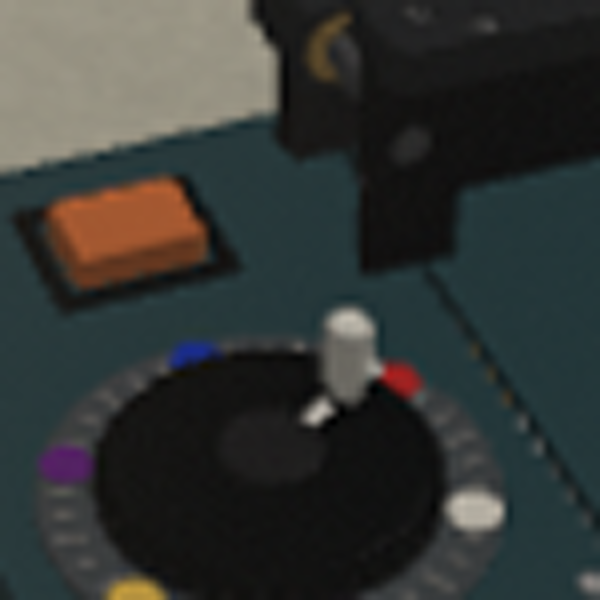

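>>> move_arm:
  increments: [0,0,0,0,0.01,-0.003,0.05,0,0,0,0,0.035,-0.01,0.05,0,0,0,0,0.065,-0.018,0.05,0,0,0,0,0.095,-0.024,0.05,0,0,0,0.01,0.115,-0.026,0.05,0,0,0,0.025,0.1215,-0.0265,0.05,0,0,0,0.04,0.1215,-0.0265,0.05,0,0,0,0.05,0.1215,-0.0265,0.05,0,0,0,0.05,0.1215,-0.0265,0.05]

```text
time_s: 22.47
tcp_pos: [0.5068, 0.0322, 0.1266]
ee_rot: [[-0.006, -0.988, -0.157], [-0.002, -0.157, 0.988], [-1.0, 0.006, -0.001]]
wrist_force: [-0.2, -0.6, -0.0]
gripper_width: 0.573
```

Run:
```python
from h import *
im=r.capture("scene");im=cv2.cvtColor(im,cv2.COLOR_RGB2BGR)
im2=cv2.cvtColor(r.capture("top"),cv2.COLOR_RGB2BGR)
cv2.imwrite(f"pics/s13.png",cv2.resize(im[130:210,205:305],None,fx=7,fy=7,interpolation=cv2.INTER_CUBIC))
cv2.imwrite(f"pics/t13.png",cv2.resize(im2[140:260,210:310],None,fx=5,fy=5,interpolation=cv2.INTER_CUBIC))
s=r.sense();print(s['time_s'],s['tcp_pos'],s['gripper_width']*87,s['wrist_force'],s['moment'])
t=s['tcp_pos']+s['ee_rot']@np.array([.008,-.0325,0]);print(t)
print(s['ee_rot'].T@(np.array([.542,.0383,.12])-t))
```

```text
22.5667 [0.50894914 0.03269486 0.12892281] 49.971328953292286 [ 0.61802632 -0.04075067 -0.03407837] [ 0.06147049 -0.15837075 -0.00399498]
[0.54103128 0.03781933 0.12087756]
[ 0.00087596 -0.00103367  0.00032217]
```

View pics/s13.png

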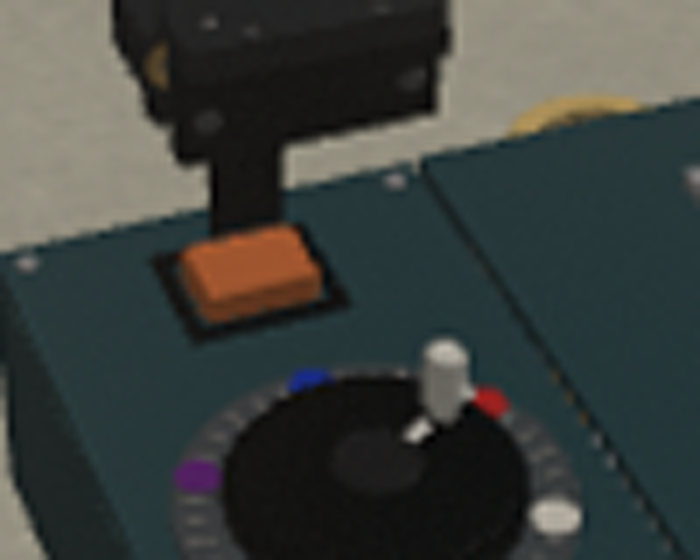

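View pics/t13.png

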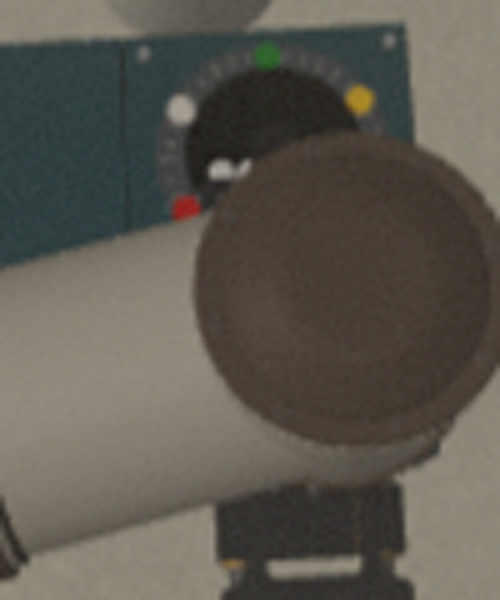

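Run:
```python
from h import *
for n in('scene','top'):
    im=cv2.cvtColor(r.capture(n),cv2.COLOR_RGB2BGR);cv2.imwrite(f"pics/{n}14.png",im)
    c=r.calibration(n);R=cv2.Rodrigues(c['rvec'])[0];print(n,-R.T@c['tvec'])
s=r.sense();t=s['tcp_pos']+s['ee_rot']@np.array([.008,-.0325,0])
print(s['joints'])
L=s['ee_rot']
for q in([0,-.0075,.0095],[0,-.0075,-.0095],[0,.0075,.0095]):
    print(((proj('scene',t+L@np.array(q))[0]-[205,130]+.5)*7-.5).round())
```

```text
scene [ 1.20002177 -0.07521888  0.64145211]
top [0.42155314 0.06059941 0.92052145]
[ 2.19389087e+01  1.67985720e+01 -2.35494278e+01  1.62921500e-02
 -4.96052438e+01 -1.28673606e+01]
[286. 234.]
[225. 248.]
[269. 205.]
```

View pics/scene14.png

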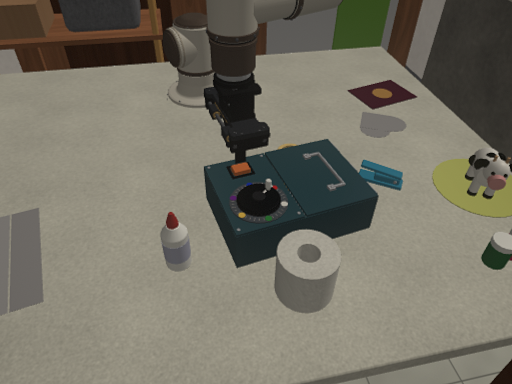

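View pics/top14.png

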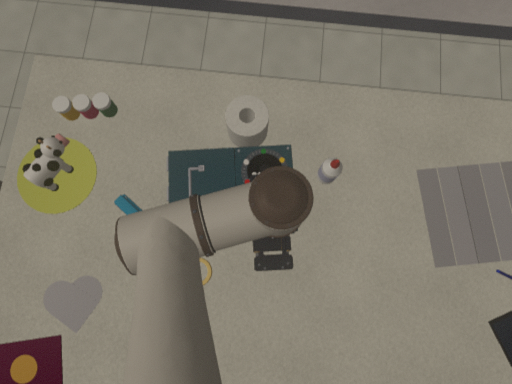

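Run:
```python
from h import *
for z in(.25,.3,.35,.4,.45,.5):
    print(z,[proj('scene',[x,y,z])[0].round() for x,y in((.51,.03),(.48,.1),(.48,.2))],[proj('top',[x,y,z])[0].round() for x,y in((.51,.03),(.48,.2))])
```

```text
0.25 [array([232., 100.]), array([264.,  89.]), array([312.,  85.])] [array([273., 219.]), array([182., 226.])]
0.3 [array([231.,  75.]), array([265.,  65.]), array([314.,  62.])] [array([274., 216.]), array([177., 223.])]
0.35 [array([231.,  49.]), array([266.,  40.]), array([317.,  36.])] [array([276., 212.]), array([170., 219.])]
0.4 [array([230.,  20.]), array([266.,  12.]), array([320.,   9.])] [array([279., 207.]), array([163., 215.])]
0.45 [array([229., -12.]), array([267., -19.]), array([324., -21.])] [array([281., 201.]), array([153., 210.])]
0.5 [array([228., -47.]), array([268., -53.]), array([328., -54.])] [array([285., 194.]), array([142., 203.])]
```

>>> move_arm:
  increments: [0,0,0,0.004,-0.001,0,0.05,0,0,0,0.008,-0.001,0,0.05,0,0,0,0.011,-0.001,0,0.05,0,0,0,0.0125,-0.001,0,0.05,0,0,0,0.014,-0.001,0,0.05,0,0,0,0.0155,-0.001,0,0.05,0,0,0,0.0155,-0.001,0,0.05]

```text
time_s: 23.25
tcp_pos: [0.51, 0.0329, 0.115]
ee_rot: [[0.001, -0.987, -0.158], [-0.0, -0.158, 0.987], [-1.0, -0.001, -0.0]]
wrist_force: [-2.9, 1.1, 6.6]
gripper_width: 0.574
```

Run:
```python
from h import *
s=r.sense();print(s['time_s'],s['tcp_pos'],s['gripper_width']*87,s['wrist_force'],s['moment'])
```

```text
23.25 [0.51003883 0.03290068 0.11498152] 49.915497160504025 [-2.90098489  1.08639099  6.59914361] [0.23529781 0.61712126 0.03824477]
```

>>> move_arm:
  increments: [0,0,0,0.0015,0,0,0.05,0,0,0,0.003,0,0,0.05,0,0,0,0.0045,0,0,0.05,0,0,0,0.006,0,0,0.05,0,0,0,0.007,0,0,0.05,0,0,0,0.007,0,0,0.05]

```text
time_s: 23.75
tcp_pos: [0.5101, 0.0329, 0.1102]
ee_rot: [[0.002, -0.987, -0.159], [-0.0, -0.159, 0.987], [-1.0, -0.002, -0.001]]
wrist_force: [-8.0, -0.4, 18.9]
gripper_width: 0.574
```

Run:
```python
from h import *
im=r.capture("scene");im=cv2.cvtColor(im,cv2.COLOR_RGB2BGR)
cv2.imwrite(f"pics/s15.png",cv2.resize(im[80:270,180:400],None,fx=3.5,fy=3.5,interpolation=cv2.INTER_CUBIC))
s=r.sense();print(s['time_s'],s['tcp_pos'],s['gripper_width']*87,s['wrist_force'],s['moment'])
```

```text
23.8 [0.51013226 0.03286448 0.1101557 ] 49.932589461916656 [-7.90441326  0.40081991 19.25914584] [0.43020297 2.00130848 0.03973213]
```

View pics/s15.png

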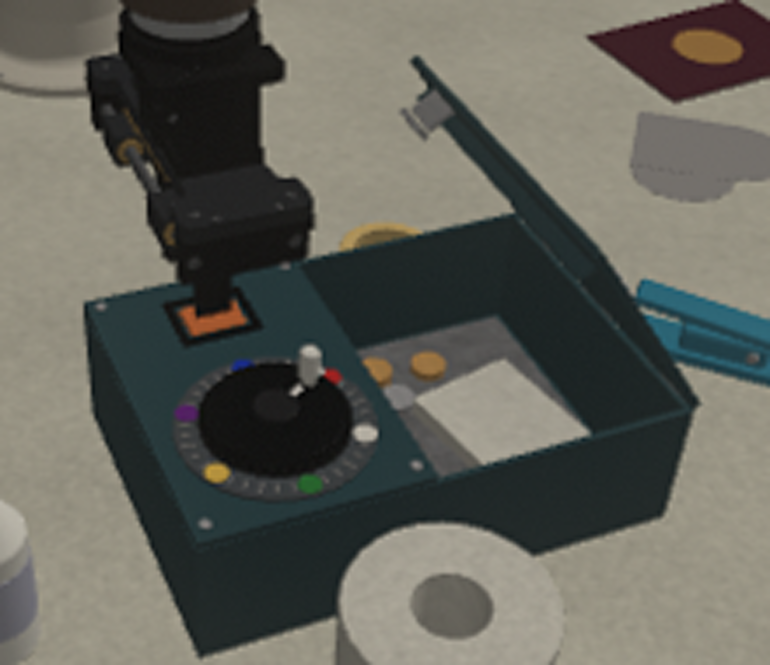

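>>> move_arm:
  increments: [0,0,0,-0.004,0,0,0.05,0,0,0,-0.01,0,0,0.05,0,0,0,-0.018,0,0,0.05,0,0,0,-0.03,0,0,0.05,0,0,0,-0.045,0,0,0.05,0,0,0,-0.06,0,0,0.05,0,0,0,-0.07,0,0,0.05,0,0,0,-0.08,0,0,0.05,0,0,0,-0.08,0,0,0.05,0,0,0,-0.08,0,0,0.05,0,0,0,-0.08,0,0,0.05,0,0,0,-0.08,0,0,0.05]

```text
time_s: 24.8
tcp_pos: [0.5093, 0.0327, 0.1861]
ee_rot: [[-0.002, -0.988, -0.157], [-0.0, -0.157, 0.988], [-1.0, 0.002, -0.0]]
wrist_force: [-0.0, -0.2, -0.6]
gripper_width: 0.577
```

Run:
```python
from h import *
for n in('scene','top'):
    im=cv2.cvtColor(r.capture(n),cv2.COLOR_RGB2BGR);cv2.imwrite(f"pics/{n}16.png",cv2.resize(im,None,fx=1.5,fy=1.5))
s=r.sense();print(s['time_s'],s['tcp_pos'],s['wrist_force'])
# lid edge at 1.35 rad
p=(.5915,.1282,np.radians(9.15));import math
for a in(0,1.2,1.35):
    y=.15-.16*math.cos(a);z=.1+.16*math.sin(a)
    for x in(-.105,.105):
        print(a,1.5*proj('scene',[p[0]+x*math.cos(p[2])-y*math.sin(p[2]),p[1]+x*math.sin(p[2])+y*math.cos(p[2]),z])[0])
```

```text
24.9 [0.50946251 0.03275283 0.18626447] [-0.30515917  0.26340014  0.0837459 ]
0 [395.84310699 228.25815155]
0 [458.95971225 322.88613101]
1.2 [467.69171819 125.50158658]
1.2 [552.28248264 207.74917695]
1.35 [483.11614376 118.2448746 ]
1.35 [570.72373394 198.72608986]
```

View pics/scene16.png

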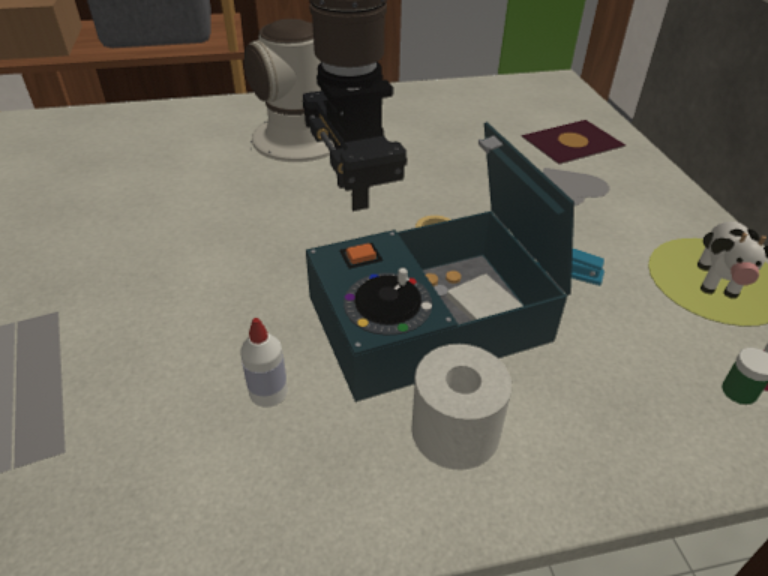

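View pics/top16.png

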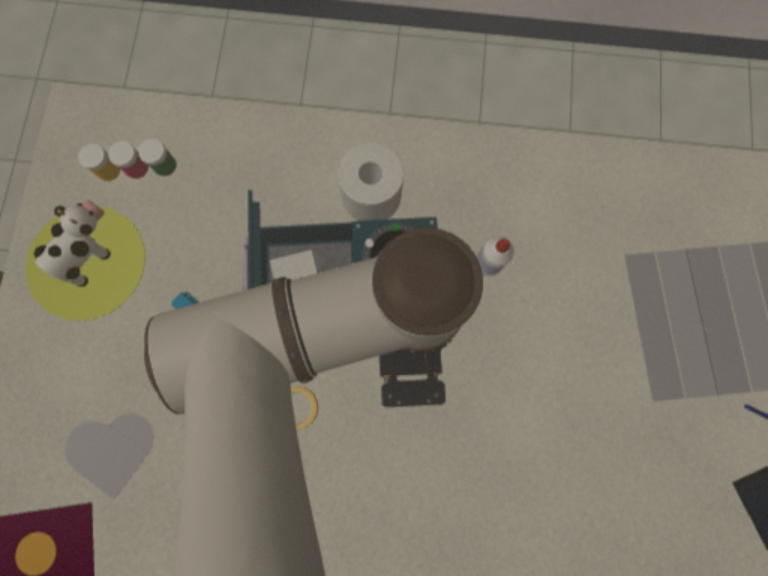

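>>> move_arm:
  increments: [0,0,0,0,0,0,0.05,0,0,0,0,0,0,0.05,0,0,0,0,0,0,0.05,0,0,0,0,0,0,0.05,0,0,0,0,0,0,0.05,0,0,0,0,0,0,0.05]

```text
time_s: 25.4
tcp_pos: [0.5098, 0.0329, 0.187]
ee_rot: [[-0.0, -0.987, -0.158], [-0.0, -0.158, 0.987], [-1.0, 0.0, -0.0]]
wrist_force: [-1.2, -0.7, -0.1]
gripper_width: 0.574
```

Run:
```python
from h import *
im=cv2.cvtColor(r.capture('scene'),cv2.COLOR_RGB2BGR);a=cv2.resize(im,None,fx=1.5,fy=1.5);b=cv2.imread('pics/scene16.png')
print(np.abs(a.astype(int)-b).max(2)[80:380,280:620].mean(), (np.abs(a.astype(int)-b).max(2)>60).sum())
s=r.sense();print(s['time_s'],s['wrist_force'])
r.finish_job()
```

```text
0.9345686274509803 0
25.45 [ 0.46063393 -0.36788535  0.49865287]
the job is handed in; nothing more can be done
```

The lockbox is open and the job was handed in at 25.5 s.

**Dialling:** I gripped the finger post lightly and carried it round.
- Clockwise for about three turns, stopping on blue. The hand position and the picture both gave the pointer within about 1° of the mark.
- Counter-clockwise once past yellow, stopping on yellow the second time, within about 1° by the hand position. The gripper hid the pointer line there, so the picture was only a rough check.
- Clockwise straight to red. A picture taken after I let go of the post shows the pointer line aimed at the red dot.

**Pad and lid:** I pressed the orange pad with one fingertip until it stopped at about 8 mm and 19 N. The lid sprang up by itself and I lifted off. The pad came back up.

**Last checks:**
- The lid's free edge lies within about 7 pixels, in a picture enlarged 1.5 times, of where it should be when fully open (1.35 rad). It did not move between the two last pictures, taken about half a second apart.
- The hand is clear of everything and the wrist force is about zero.
- The glue, paper roll, tape and hole punch look undisturbed; I compared these by eye only, and the arm partly hid the hole punch in the top view.

No check failed. The scene and top cameras differed by about 2 mm on the dial's position, which is within the stated calibration accuracy.

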